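# Start the clamp spindle in its threaded boss

### The job

Start the screw clamp's spindle without crossing its thread: turn its T-bar backward (counterclockwise from above), leaving it free to sink, until you feel the spindle drop off the start of the thread, then turn it forward (clockwise) one full turn. Finish while holding: the program ends with the gripper's fingers still gripping the bar, the spindle still. Leave the hammer, brush, spray can and magnet alone.

Things in the scene. Friction and masses are not known exactly. Their poses are not given: they have to be found in the camera images.
- axis_top (a point): centre of the flat top of the round dark threaded boss (68 mm across, 40 mm tall), 146 mm above the table; z up. The boss is fixed on the green bridge (190 by 75 mm, top 106 mm above the table) of a bolted-down screw clamp. The spindle's upright axis passes here. Turned forward without the thread drop, the spindle jams within half a turn.
- bar_mid (a point): centre of the T-bar, on the spindle's axis, inside the round spindle head (44 mm across, 36 mm tall, centred on the bar). The bar is a level steel rod 12 mm thick, reaching 85 mm to each side; a 22 mm ball on each end, one red, one black. x points along the bar to the red ball, z up. It is 186 mm above the table less the spindle reading.
- bar_red (a point): point on the axis of the bar's red half, 60 mm from the spindle's axis: a good place to push or to grip from above (bare rod from 22 to 74 mm from the axis), with 55 mm or more of free room below.
- bar_black (a point): the same on the bar's black half, 60 mm from the spindle's axis on the other side.
- crank (a joint): turn of the T-bar, rad, not limited to one turn: grows clockwise seen from above (forward), falls counterclockwise (backward). Its zero says nothing of where the thread starts: that varies and is unseen. The bar turns easily (a few newtons at 60 mm) and stays where left. Shut fingers can push either half around from the side (from its other side to reverse).
- spindle (a joint): how far the spindle has sunk, m: 1 to 5 mm at the start. Turned backward (0.65 turn at most) it climbs to 0, then falls at once to about 8 mm: the thread drop. Each forward turn then takes it 8 mm deeper (started: 16 mm). Only its weight (about 0.7 kg) makes it fall: a tight grip held at one height stops that, pushing the bar from the side does not.
- hammer_mid (a point): hammer lying on the table beside the clamp, to be left alone: point on its handle
- brush_mid (a point): brush lying on the table on the other side of the clamp, to be left alone: point on its handle
- spray_mid (a point): upright can with a yellow band, 54 mm across and 150 mm tall, beyond the clamp, to be left alone: its centre
- magnet_mid (a point): red welding magnet, 70 by 50 by 20 mm, lying beyond the clamp, to be left alone: its centre

How it is judged (in metres and radians):
On the way, in this order (a step that is already met when the one before it is completed fails the run):
1. turned backward, the spindle has climbed to the start of its thread (value of joint spindle below 0.001 m), for 0.15 s.
2. the spindle has dropped off the thread start (value of joint spindle above 0.0063 m), for 0.05 s.
3. turned forward one turn (value of joint spindle between 0.0138 and 0.0178 m), for 0.2 s.
At the end, for the whole second after the job is handed in: The spindle is started one turn past the thread drop (sunk about 16 mm, between 13.8 and 17.8 mm: a turn within about a fifth), the bar is still (below 0.1 rad/s), and the fingers still grip it with more than 8 N (all of step 3 and velocity of joint crank between -0.1 and 0.1 rad/s and contact force between the fingers and crank above 8 N); the arm keeps its last pose, push and grip.
It fails at once if the spindle is wound in far too deep (more than 19.5 mm) (value of joint spindle above 0.0195 m).
It fails at once if the hammer, brush, spray can or magnet is shifted by more than 20 mm (distance of any of hammer_mid, brush_mid, spray_mid, magnet_mid from where it was at the start of the episode above 0.02 m).
It also fails if it takes over 72 s, if anything falls off the work surface, if the arm or the gripper's body presses on something with over 40 N, if the wrist force passes 120 N, or if a joint passes its speed limit or range.

### The arm

A 6-joint arm with a two-finger parallel gripper is mounted at the origin on the work surface. World frame = base frame: x ahead of the robot, y to its left, z up, the work surface at z = 0. Lengths are in m, angles in degrees, forces in N, time in s.
With the tool pointing down it reaches from about 0.375 to 0.9 m from the base axis. Payload 3.1 kg.
Tool frame: the origin (TCP) lies on the centre line of the jaws, within the pads' length; the fingertips stand 8 mm ahead of it and the grasp point (between the pads) lies 11 mm behind it (bot.tip_extent is the distance from the TCP to the fingertips, in m); z points along the fingers, y is the line along which they close (so a half turn about z gives the same grasp; the last joint's range is limited). The gripper opens to 87 mm and grips with 3 to 60 N. Pads are 19 mm wide; open, the fingers measure 117 mm over their backs; the gripper's body (75 mm by 190 mm) begins 51 mm behind the grasp point.
Start: joints at [-76.633, 30.224, 82.088, -0, 67.689, -10.227], TCP at [0.25, -0.573, 0.231] pointing down, gripper open.
Joint ranges: [-176.69, 176.69], [-43.24, 126.21], [12.49, 139.97], [-82, 262], [0, 151.66], [-163.58, 163.58]. Speed limits (degrees/s): [159.86, 159.86, 180, 180, 180, 180].

### API

Orientations are given as a 3x3 rotation matrix whose columns are the frame's x, y, z axes.
In Python, from rig import bot, vision, workorder gives the robot as it stands.
- The arm moves only by the shell command python3 -m handwheel 'ROWS'. ROWS is JSON, a list of rows, each an object with "delta_rot": the turn, a rotation vector about the tool's x, y, z in rad, a list of three; "xyz": the shift along the tool's x, y, z in mm, a list of three; "hand": the closure, from -1 (fully open) to 1 (shut). A call has exactly 5 rows; each row is the pose to reach, as a shift and turn from the pose commanded when the call began, along the tool's axes at that moment; what a row does not reach only later rows make up. A row lasts 1/8 s, in which the tool goes at most 62.5 mm and 10.7 degrees, less where a joint would pass 70% of its speed; a pose out of reach is approached as far as the arm can. A call with a gripper value outside its range is refused whole. The fingers move at their own pace and stop on an object; the grip force is fixed at half the most. Time passes only in rows, so rows that repeat a pose let the fingers close, or fill a call up. It gives the time, the measured TCP pose, the force, the opening and the grip force at its end, in the units of the state.
- bot.read_state(): the state, without advancing time (a new reading comes with each control period).
- vision.capture(name): name is "scene" or "top" or "wrist"; returns the picture (384x512x3 uint8, red, green, blue); there is no depth.
- vision.camera_model(name): a dict with "camera_matrix" (3x3 intrinsics, pixels), "camera_from_world" (4x4, takes a point from world to camera coordinates). Camera axes: x right, y up, looking along -z (the intrinsics and any distortion apply to the point x, -y, -z); pixel columns grow to the right and rows downward; lengths in m; the calibration is good to about 2 mm. A picture is of the moment at which its call begins: read the wrist's pose just before it. camera_model takes no time and is no camera call; for the wrist camera it gives the pose at the moment of the call.
- workorder.hand_in(): hands the job in; it is judged then, once.
The state is a dict: "time_s": time; "joint_positions": joint angles; "qvel": joint speeds; "tau": joint torques, N m; "position": TCP position; "tcp_rot": TCP orientation; "force": force on the tool from outside, world axes, zero at the start; "moment": the same for the moment, N m; "opening": opening from 0.0 (shut) to 1.0 (fully open); "grasp_force": force on a finger pad.
Only numpy, scipy, OpenCV 4.12 (cv2) and the standard library are available. Lean on these libraries where they do the work, as an engineer would, in place of code of your own. Each camera call takes 0.05 s, during which the arm holds its last target. There are 200 camera calls.

## Working session

There is one attempt and no reset: what is moved stays moved. The work goes in short steps, Python scripts to look and compute and a shell command to move; the robot and the scene stay as the last step left them, time stands still between calls to the robot, and variables do not carry over. Pictures are saved under pics/ and viewed, at most 10 in all, crops included, and the job is handed in when it is done.

```bash
mkdir -p pics; ls
python3 - <<'E'
from rig import bot,vision
import cv2
for n in("scene","top"):
    cv2.imwrite(f"pics/{n}0.png",vision.capture(n)[:,:,::-1])
    m=vision.camera_model(n);print(m)
s=bot.read_state();print(s['time_s'],s['position'],s['tcp_rot'],s['opening'])
E
```

```text
pics
{'camera_matrix': array([[353.00133583,   0.        , 260.08270433],
       [  0.        , 353.00133583, 191.05422855],
       [  0.        ,   0.        ,   1.        ]]), 'camera_from_world': array([[-0.24488314,  0.96950478, -0.00962915,  0.09773148],
       [-0.84034819, -0.2072856 ,  0.50084689,  0.46852767],
       [ 0.48357747,  0.1307408 ,  0.86548233, -1.41096736],
       [ 0.        ,  0.        ,  0.        ,  1.        ]])}
{'camera_matrix': array([[488.89880528,   0.        , 248.48511657],
       [  0.        , 488.89880528, 195.80054915],
       [  0.        ,   0.        ,   1.        ]]), 'camera_from_world': array([[ 0.01839148, -0.99971081,  0.01549346,  0.03103116],
       [ 0.99767473,  0.01936675,  0.06534568, -0.64864068],
       [-0.06562684,  0.01425562,  0.9977424 , -1.21819363],
       [ 0.        ,  0.        ,  0.        ,  1.        ]])}
0.1 [ 0.25001634 -0.57211466  0.22967948] [[ 9.16405115e-01  4.00251729e-01 -4.67542641e-04]
 [ 4.00251871e-01 -9.16403240e-01  1.88179533e-03]
 [ 3.24734246e-04 -1.91162169e-03 -9.99998120e-01]] 1.002496468735368
```

View pics/scene0.png

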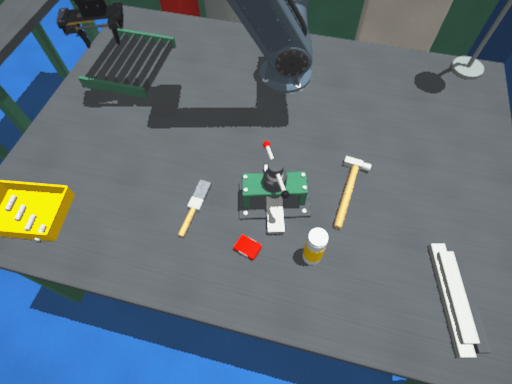

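View pics/top0.png

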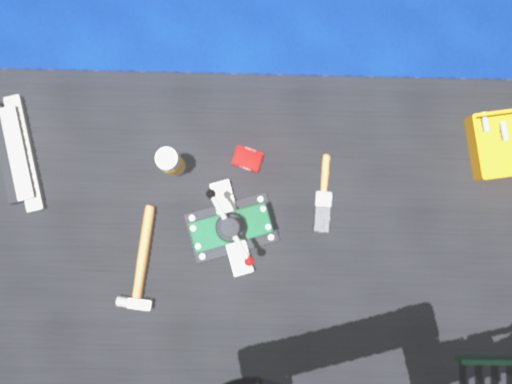

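The scene view shows the clamp's red ball near (267,144) and black ball near (285,194). In the top view red is near (249,262), black near (210,193) and the head near (229,228).

Run:
```python
import cv2,numpy as np
a=cv2.imread("pics/scene0.png")[130:205,230:305];b=cv2.imread("pics/top0.png")[180:280,180:280]
cv2.imwrite("pics/crop0.png",np.hstack([cv2.resize(a,(400,400),interpolation=2),cv2.resize(b,(400,400),interpolation=2)]))
```

```text
(no output)
```

View pics/crop0.png

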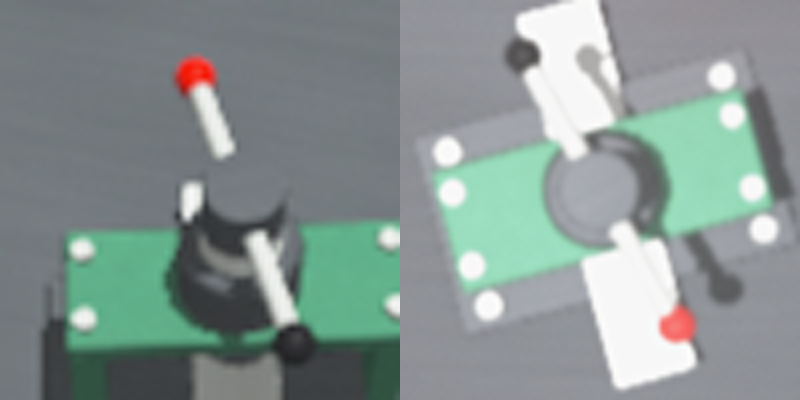

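Crop, in full-image pixels: in the scene view red is at (266.4,143.9) and black at (284.5,193.5). In the top view red is at (249.1,260.6) and black at (210.1,193.1).

```bash
cat > h.py <<'E'
import numpy as np,cv2
from rig import bot,vision
F=np.diag([1,-1,-1])
def P(n):
    m=vision.camera_model(n) if isinstance(n,str) else n
    return m['camera_matrix']@F@m['camera_from_world'][:3]
def tri(p1,u1,p2,u2):
    X=cv2.triangulatePoints(p1,p2,np.array(u1,float).reshape(2,1),np.array(u2,float).reshape(2,1))[:,0]
    return X[:3]/X[3]
def px(p,X):
    v=p@np.append(X,1); return v[:2]/v[2]
def totool(pt,off=0):
    s=bot.read_state();return s['tcp_rot'].T@(np.array(pt)-s['position'])*1000
E
python3 - <<'E'
from h import *
s,t=P("scene"),P("top")
r=tri(s,(266.4,143.9),t,(249.1,260.6));b=tri(s,(284.5,193.5),t,(210.1,193.1))
m=(r+b)/2;d=r-b
print(r,b,m,np.linalg.norm(d),np.degrees(np.arctan2(d[1],d[0])))
for X,u,v in((r,(266.4,143.9),(249.1,260.6)),(b,(284.5,193.5),(210.1,193.1))):print(px(s,X)-u,px(t,X)-v)
print(np.linalg.norm(m[:2]),np.degrees(np.arctan2(m[1],m[0])))
E
```

```text
[0.49524751 0.04264821 0.18211153] [0.64172684 0.12987349 0.18219   ] [0.56848717 0.08626085 0.18215077] 0.17048298829649636 -149.22711385159525
[-0.69896572 -0.01020498] [-0.46609062  0.09740441]
[0.26358875 0.00085982] [ 0.16072665 -0.03053085]
0.5749944335429152 8.628103956212302
```

Run:
```python
from h import *
print(totool([.5685,.0863,.262]), totool([.5685,.0863,.164]))
```

```text
[ 555.40225102 -475.96147189  -31.2303623 ] [ 555.37042706 -475.77413297   66.76945348]
```

```bash
python3 -m handwheel '[{"xyz":[20,-17,-30],"delta_rot":[0,0,0],"hand":-0.38},{"xyz":[60,-51,-30],"delta_rot":[0,0,0],"hand":-0.38},{"xyz":[100,-86,-30],"delta_rot":[0,0,0],"hand":-0.38},{"xyz":[140,-120,-30],"delta_rot":[0,0,0],"hand":-0.38},{"xyz":[180,-154,-30],"delta_rot":[0,0,0],"hand":-0.38}]'
python3 -m handwheel '[{"xyz":[40,-34,0],"delta_rot":[0,0,0],"hand":-0.38},{"xyz":[80,-68,0],"delta_rot":[0,0,0],"hand":-0.38},{"xyz":[120,-103,0],"delta_rot":[0,0,0],"hand":-0.38},{"xyz":[160,-137,0],"delta_rot":[0,0,0],"hand":-0.38},{"xyz":[200,-171,0],"delta_rot":[0,0,0],"hand":-0.38}]'
python3 -m handwheel '[{"xyz":[40,-34,0],"delta_rot":[0,0,-0.1],"hand":-0.38},{"xyz":[80,-68,0],"delta_rot":[0,0,-0.2],"hand":-0.38},{"xyz":[120,-103,0],"delta_rot":[0,0,-0.286],"hand":-0.38},{"xyz":[160,-137,0],"delta_rot":[0,0,-0.286],"hand":-0.38},{"xyz":[175,-150,0],"delta_rot":[0,0,-0.286],"hand":-0.38}]'
python3 - <<'E'
from h import *
cv2.imwrite("pics/w1.png",vision.capture("wrist")[:,:,::-1])
s=bot.read_state();print(s['position'],s['joint_positions'],s['opening'],s['time_s'])
R=s['tcp_rot'];print(np.degrees(np.arctan2(R[1,0],R[0,0])),totool([.5685,.0863,.164]))
p=P("wrist")
for X in([.5685,.0863,.200],[.4952,.0426,.182],[.6417,.1299,.182]):print(px(p,np.array(X)))
E
```

```text
time_s: 0.72
position: [0.3539, -0.3578, 0.2603]
tcp_rot: [[0.917, 0.4, -0.0], [0.4, -0.917, 0.001], [0.0, -0.001, -1.0]]
force: [0.8, 0.2, -0.3]
opening: 0.697
grasp_force: 0.0
time_s: 1.35
position: [0.4687, -0.1211, 0.2604]
tcp_rot: [[0.916, 0.4, -0.0], [0.4, -0.916, 0.0], [-0.0, -0.0, -1.0]]
force: [0.3, -0.6, 0.2]
opening: 0.689
grasp_force: 0.0
time_s: 1.98
position: [0.5692, 0.0872, 0.2601]
tcp_rot: [[0.764, 0.645, -0.0], [0.645, -0.764, 0.0], [-0.0, -0.0, -1.0]]
force: [-0.7, -0.2, 0.4]
opening: 0.692
grasp_force: 0.0
[0.56971685 0.08813599 0.26010428] [-2.35413663 24.54273944 87.27585969  0.09612766 68.15371451 47.44979716] 0.6908340303557597 2.025
40.160283817309455 [-2.24945263  0.69725839 96.1006646 ]
[253.94407519 207.70595654]
[239.69985719 283.56511188]
[271.19967247 101.75188961]
```

View pics/w1.png

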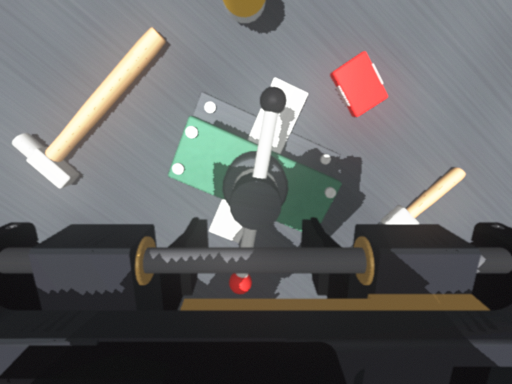

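The wrist view shows the red ball at (240,284) and the black ball at (272,100), matching the predictions, so I can descend over the head.

```bash
cat > m.py <<'E'
from h import *
import sys
A=np.array([.5685,.0863,.182]);u=[];Ps=[]
for n,r in(("scene",42),("top",54)):
    im=vision.capture(n).astype(float);p=P(n);c=px(p,A)
    if len(sys.argv)>1: cv2.imwrite(f"pics/{n}_{sys.argv[1]}.png",im[:,:,::-1])
    y,x=np.mgrid[:384,:512];w=np.clip(im[:,:,0]-1.2*np.maximum(im[:,:,1],im[:,:,2])-25,0,None)*(np.hypot(x-c[0],y-c[1])<r)
    u.append((np.array([(w*x).sum(),(w*y).sum()])/max(w.sum(),1)).round(2));Ps.append(p);print(n,u[-1],(w>20).sum(),end=' ')
X=tri(Ps[0],u[0],Ps[1],u[1]);d=X-A
s=bot.read_state();R=s['tcp_rot']
print('red',X.round(4),'r',np.hypot(*d[:2]).round(4),'ang',np.degrees(np.arctan2(d[1],d[0])).round(1),'yaw',np.degrees(np.arctan2(R[1,0],R[0,0])).round(1),'q6',s['joint_positions'][5].round(1),'pos',s['position'].round(4),'t',s['time_s'])
E
python3 m.py
python3 -m handwheel '[{"xyz":[-2,0.7,20],"delta_rot":[0,0,0],"hand":-0.38},{"xyz":[-2,0.7,40],"delta_rot":[0,0,0],"hand":-0.38},{"xyz":[-2,0.7,60],"delta_rot":[0,0,0],"hand":-0.38},{"xyz":[-2,0.7,80],"delta_rot":[0,0,0],"hand":-0.38},{"xyz":[-2,0.7,96],"delta_rot":[0,0,0],"hand":-0.38}]'
python3 m.py
```

```text
scene [0. 0.] 0 top [247.94 260.42] 34 red [ 0.6573 -0.0116  0.8659] r 0.1322 ang -47.8 yaw 40.1 q6 47.3 pos [0.5682 0.0848 0.26  ] t 2.125
time_s: 2.75
position: [0.5667, 0.081, 0.1638]
tcp_rot: [[0.768, 0.641, -0.001], [0.641, -0.768, -0.001], [-0.001, -0.0, -1.0]]
force: [-0.9, -0.1, -0.3]
opening: 0.69
grasp_force: 0.0
scene [0. 0.] 0 top [248.22 261.13] 44 red [ 0.6569 -0.0119  0.8659] r 0.1321 ang -48.0 yaw 39.9 q6 47.2 pos [0.5659 0.0816 0.1628] t 2.85
```

```bash
python3 -m handwheel '[{"xyz":[5,-2,0],"delta_rot":[0,0,0],"hand":-0.38},{"xyz":[5,-2,0],"delta_rot":[0,0,-0.15],"hand":-0.38},{"xyz":[5,-2,0],"delta_rot":[0,0,-0.3],"hand":-0.38},{"xyz":[5,-2,0],"delta_rot":[0,0,-0.45],"hand":-0.38},{"xyz":[5,-2,0],"delta_rot":[0,0,-0.6],"hand":-0.38}]' | grep -v rot
python3 -m handwheel '[{"xyz":[0,0,0],"delta_rot":[0,0,-0.14],"hand":-0.38},{"xyz":[0,0,0],"delta_rot":[0,0,-0.28],"hand":-0.38},{"xyz":[0,0,0],"delta_rot":[0,0,-0.42],"hand":-0.38},{"xyz":[0,0,0],"delta_rot":[0,0,-0.56],"hand":-0.38},{"xyz":[0,0,0],"delta_rot":[0,0,-0.7],"hand":-0.38}]' | grep -v rot
python3 m.py a
python3 - <<'E'
from h import *
cv2.imwrite("pics/w2.png",vision.capture("wrist")[:,:,::-1])
E
```

```text
time_s: 3.48
position: [0.5711, 0.0879, 0.1657]
force: [-1.2, -0.2, 0.1]
opening: 0.69
grasp_force: 0.0
time_s: 4.1
position: [0.5705, 0.0884, 0.166]
force: [-1.6, 1.3, 2.9]
opening: 0.688
grasp_force: 3.7
scene [255.78 147.67] 34 top [261.9  251.34] 30 red [0.5157 0.0155 0.1822] r 0.0883 ang -126.7 yaw 114.5 q6 -26.8 pos [0.5709 0.0881 0.1658] t 4.2[ WARN:0@0.708] global loadsave.cpp:1063 imwrite_ Unsupported depth image for selected encoder is fallbacked to CV_8U.
```

View pics/w2.png

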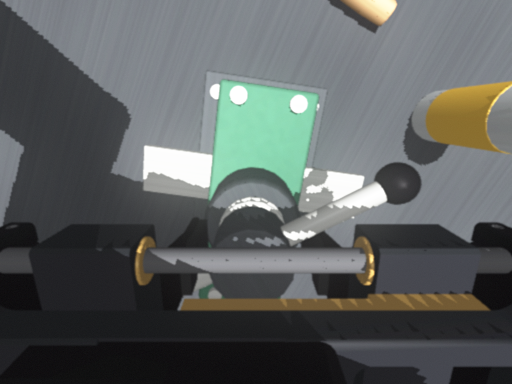

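The wrist view shows the black ball at (398,183) with the bar lying against the right finger. It is being pushed and has turned about 22° so far.

```bash
python3 -m handwheel '[{"xyz":[0,0,0],"delta_rot":[0,0,-0.15],"hand":-0.38},{"xyz":[0,0,0],"delta_rot":[0,0,-0.3],"hand":-0.38},{"xyz":[0,0,0],"delta_rot":[0,0,-0.45],"hand":-0.38},{"xyz":[0,0,0],"delta_rot":[0,0,-0.6],"hand":-0.38},{"xyz":[0,0,0],"delta_rot":[0,0,-0.75],"hand":-0.38}]' | grep -v rot
python3 m.py
python3 -m handwheel '[{"xyz":[0,0,0],"delta_rot":[0,0,-0.15],"hand":-0.38},{"xyz":[0,0,0],"delta_rot":[0,0,-0.3],"hand":-0.38},{"xyz":[0,0,0],"delta_rot":[0,0,-0.45],"hand":-0.38},{"xyz":[0,0,0],"delta_rot":[0,0,-0.6],"hand":-0.38},{"xyz":[0,0,0],"delta_rot":[0,0,-0.75],"hand":-0.38}]' | grep -v rot
python3 m.py
python3 -m handwheel '[{"xyz":[0,0,0],"delta_rot":[0,0,-0.15],"hand":-0.38},{"xyz":[0,0,0],"delta_rot":[0,0,-0.3],"hand":-0.38},{"xyz":[0,0,0],"delta_rot":[0,0,-0.45],"hand":-0.38},{"xyz":[0,0,0],"delta_rot":[0,0,-0.6],"hand":-0.38},{"xyz":[0,0,0],"delta_rot":[0,0,-0.75],"hand":-0.38}]' | grep -v rot
python3 m.py
python3 - <<'E'
from h import *
cv2.imwrite("pics/w3.png",vision.capture("wrist")[:,:,::-1])
E
```

```text
time_s: 4.88
position: [0.5692, 0.0882, 0.1658]
force: [-3.2, 2.4, 8.4]
opening: 0.692
grasp_force: 5.1
scene [244.22 163.2 ] 45 top [268.59 222.6 ] 33 red [0.5789 0.0013 0.1889] r 0.0857 ang -83.0 yaw 157.4 q6 -69.7 pos [0.5702 0.0878 0.1654] t 4.975
time_s: 5.6
position: [0.569, 0.0871, 0.1654]
force: [-3.5, -1.1, 6.4]
opening: 0.69
grasp_force: 4.7
scene [248.52 181.77] 51 top [254.45 197.26] 42 red [0.6341 0.0316 0.1906] r 0.0854 ang -39.8 yaw -159.7 q6 -112.6 pos [0.5701 0.0874 0.165 ] t 5.7
time_s: 6.32
position: [0.57, 0.0865, 0.1653]
force: [-3.5, -3.3, 6.7]
opening: 0.692
grasp_force: 5.1
scene [267.56 193.3 ] 59 top [227.94 188.56] 24 red [0.6526 0.0894 0.1849] r 0.0842 ang 2.1 yaw -116.8 q6 -155.5 pos [0.5706 0.0873 0.1649] t 6.425
```

View pics/w3.png

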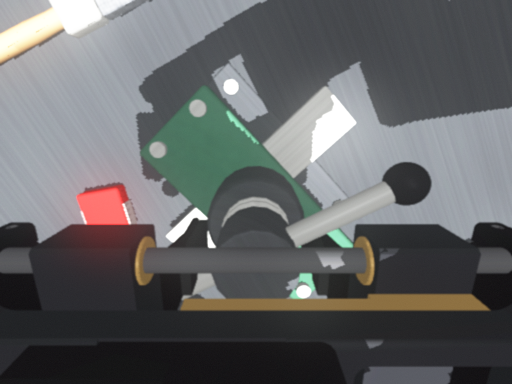

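The wrist view shows the black ball at (406,183), further out than before, so the bar is higher and has not dropped. The last joint is near its limit, so I lift, wind back 190° and re-engage.

```bash
python3 -m handwheel '[{"xyz":[0,0,0],"delta_rot":[0,0,0.15],"hand":-0.38},{"xyz":[0,0,-30],"delta_rot":[0,0,0.3],"hand":-0.38},{"xyz":[0,0,-64],"delta_rot":[0,0,0.45],"hand":-0.38},{"xyz":[0,0,-64],"delta_rot":[0,0,0.63],"hand":-0.38},{"xyz":[0,0,-64],"delta_rot":[0,0,0.81],"hand":-0.38}]' | grep -v rot
python3 -m handwheel '[{"xyz":[0,0,0],"delta_rot":[0,0,0.18],"hand":-0.38},{"xyz":[0,0,0],"delta_rot":[0,0,0.36],"hand":-0.38},{"xyz":[0,0,0],"delta_rot":[0,0,0.54],"hand":-0.38},{"xyz":[0,0,0],"delta_rot":[0,0,0.72],"hand":-0.38},{"xyz":[0,0,0],"delta_rot":[0,0,0.9],"hand":-0.38}]' | grep -v rot
python3 -m handwheel '[{"xyz":[0,0,0],"delta_rot":[0,0,0.18],"hand":-0.38},{"xyz":[0,0,0],"delta_rot":[0,0,0.36],"hand":-0.38},{"xyz":[0,0,0],"delta_rot":[0,0,0.54],"hand":-0.38},{"xyz":[0,0,0],"delta_rot":[0,0,0.72],"hand":-0.38},{"xyz":[0,0,0],"delta_rot":[0,0,0.9],"hand":-0.38}]' | grep -v rot
python3 -m handwheel '[{"xyz":[0,0,0],"delta_rot":[0,0,0.17],"hand":-0.38},{"xyz":[0,0,0],"delta_rot":[0,0,0.34],"hand":-0.38},{"xyz":[0,0,0],"delta_rot":[0,0,0.51],"hand":-0.38},{"xyz":[0,0,0],"delta_rot":[0,0,0.7],"hand":-0.38},{"xyz":[0,0,0],"delta_rot":[0,0,0.7],"hand":-0.38}]' | grep -v rot
python3 m.py; python3 -c "from h import *;print(totool([.5685,.0863,.164]))"
```

```text
time_s: 7.1
position: [0.5709, 0.0878, 0.229]
force: [-0.7, -0.6, 0.3]
opening: 0.69
grasp_force: 0.0
time_s: 7.72
position: [0.5707, 0.0879, 0.2283]
force: [-0.1, 0.9, -0.7]
opening: 0.69
grasp_force: 0.0
time_s: 8.35
position: [0.5706, 0.0878, 0.2283]
force: [-0.1, 0.7, -0.8]
opening: 0.693
grasp_force: 0.0
time_s: 8.98
position: [0.5705, 0.0878, 0.2283]
force: [0.3, -0.4, -0.1]
opening: 0.688
grasp_force: 0.0
scene [268.27 193.47] 56 top [230.04 187.8 ] 57 red [0.6539 0.0871 0.1851] r 0.0854 ang 0.5 yaw 53.8 q6 33.9 pos [0.5703 0.0878 0.2284] t 9.075
[-2.28054987 -0.62761673 64.37634389]
```

```bash
cat > w.py <<'E'
from h import *
im=vision.capture("wrist");g=im.max(2).copy()
roi=g[120:235,340:480];m=(roi<60).astype(np.uint8)
n,l,st,c=cv2.connectedComponentsWithStats(m)
print('wrist blobs',[(c[i].round(1)+[340,120],st[i,2:5]) for i in range(1,n) if st[i,4]>400])
E
python3 -m handwheel '[{"xyz":[-2,-0.6,30],"delta_rot":[0,0,0],"hand":-0.38},{"xyz":[-2,-0.6,64],"delta_rot":[0,0,0],"hand":-0.38},{"xyz":[-2,-0.6,64],"delta_rot":[0,0,0],"hand":-0.38},{"xyz":[-2,-0.6,64],"delta_rot":[0,0,-0.1],"hand":-0.38},{"xyz":[-2,-0.6,64],"delta_rot":[0,0,-0.2],"hand":-0.38}]' | grep -v rot
python3 m.py; python3 w.py
python3 -m handwheel '[{"xyz":[0,0,0],"delta_rot":[0,0,-0.05],"hand":-0.38},{"xyz":[0,0,0],"delta_rot":[0,0,-0.1],"hand":-0.38},{"xyz":[0,0,0],"delta_rot":[0,0,-0.15],"hand":-0.38},{"xyz":[0,0,0],"delta_rot":[0,0,-0.2],"hand":-0.38},{"xyz":[0,0,0],"delta_rot":[0,0,-0.25],"hand":-0.38}]' | grep -v rot
python3 m.py; python3 w.py
python3 -m handwheel '[{"xyz":[0,0,0],"delta_rot":[0,0,-0.05],"hand":-0.38},{"xyz":[0,0,0],"delta_rot":[0,0,-0.1],"hand":-0.38},{"xyz":[0,0,0],"delta_rot":[0,0,-0.15],"hand":-0.38},{"xyz":[0,0,0],"delta_rot":[0,0,-0.2],"hand":-0.38},{"xyz":[0,0,0],"delta_rot":[0,0,-0.25],"hand":-0.38}]' | grep -v rot
python3 m.py; python3 w.py
python3 - <<'E'
from h import *
cv2.imwrite("pics/w4.png",vision.capture("wrist")[:,:,::-1])
E
```

```text
time_s: 9.7
position: [0.5696, 0.0867, 0.1659]
force: [-0.5, 0.5, -2.7]
opening: 0.688
grasp_force: 2.7
scene [268.91 193.55] 56 top [226.78 188.79] 26 red [0.6521 0.0923 0.1838] r 0.0838 ang 4.1 yaw 65.2 q6 22.3 pos [0.5695 0.0866 0.1659] t 9.8
wrist blobs [(array([399.8, 229.6]), array([101,  11, 926], dtype=int32))]
time_s: 10.48
position: [0.5695, 0.0864, 0.1659]
force: [-0.3, 0.3, 1.0]
opening: 0.691
grasp_force: 3.1
scene [276.77 194.11] 55 top [217.71 190.44] 25 red [0.6481 0.1124 0.1825] r 0.0838 ang 18.1 yaw 79.4 q6 8.1 pos [0.5694 0.0865 0.1658] t 10.575
wrist blobs [(array([398.8, 230.5]), array([ 99,  10, 672], dtype=int32))]
time_s: 11.25
position: [0.5697, 0.0862, 0.1658]
force: [0.4, 0.0, 4.9]
opening: 0.688
grasp_force: 3.6
scene [284.76 193.1 ] 54 top [208.24 194.17] 38 red [0.6396 0.1327 0.1819] r 0.0849 ang 33.1 yaw 93.7 q6 -6.2 pos [0.5694 0.0864 0.1656] t 11.35
wrist blobs []
```

View pics/w4.png

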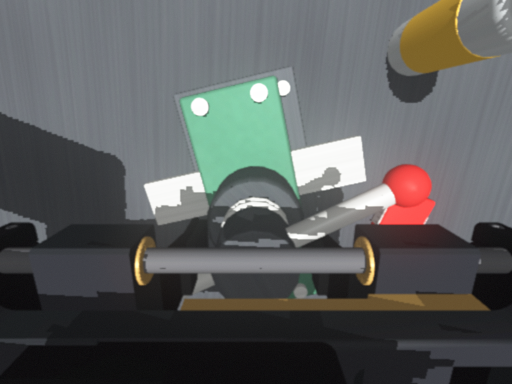

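The wrist view shows the red ball at (408,185), overlapping the magnet behind it. It is still high, so there is no drop yet after about 182°.

```bash
cat > w.py <<'E'
from h import *
im=vision.capture("wrist")
p=P("wrist");g=cv2.medianBlur(cv2.absdiff(im[:,:,0],im[:,:,1])[100:260,320:512],5)
c=cv2.HoughCircles(g,cv2.HOUGH_GRADIENT,1.5,40,param1=80,param2=12,minRadius=17,maxRadius=29)
s=bot.read_state();R=s['tcp_rot'];a=np.arctan2(R[1,0],R[0,0])-np.radians(90-28.8)
f=lambda z:px(p,np.array([.5685+.085*np.cos(a),.0863+.085*np.sin(a),z])).round(0)
print('ball',None if c is None else (c[0][:2]+[320,100,0]).round(1).tolist(),'pred0',f(.186),'pred8',f(.178))
E
python3 w.py
python3 -m handwheel '[{"xyz":[0,0,0],"delta_rot":[0,0,-0.05],"hand":-0.38},{"xyz":[0,0,0],"delta_rot":[0,0,-0.1],"hand":-0.38},{"xyz":[0,0,0],"delta_rot":[0,0,-0.15],"hand":-0.38},{"xyz":[0,0,0],"delta_rot":[0,0,-0.2],"hand":-0.38},{"xyz":[0,0,0],"delta_rot":[0,0,-0.25],"hand":-0.38}]' | grep -v rot
python3 m.py; python3 w.py
```

```text
ball [[406.2, 187.8, 24.2], [367.2, 204.2, 28.1]] pred0 [403. 179.] pred8 [395. 176.]
time_s: 12.12
position: [0.5695, 0.0861, 0.1651]
force: [0.9, -1.0, 4.2]
opening: 0.688
grasp_force: 3.9
scene [292.09 190.22] 49 top [200.63 199.47] 30 red [0.6274 0.1492 0.1834] r 0.0862 ang 46.9 yaw 108.1 q6 -20.6 pos [0.5692 0.0862 0.165 ] t 12.225
ball [[410.8, 186.2, 21.8], [368.8, 205.8, 28.1]] pred0 [404. 179.] pred8 [396. 176.]
```

```bash
python3 -m handwheel '[{"xyz":[0,0,0],"delta_rot":[0,0,-0.05],"hand":-0.38},{"xyz":[0,0,0],"delta_rot":[0,0,-0.1],"hand":-0.38},{"xyz":[0,0,0],"delta_rot":[0,0,-0.15],"hand":-0.38},{"xyz":[0,0,0],"delta_rot":[0,0,-0.2],"hand":-0.38},{"xyz":[0,0,0],"delta_rot":[0,0,-0.25],"hand":-0.38}]' | grep -v rot
python3 m.py; python3 w.py
```

```text
time_s: 12.9
position: [0.5683, 0.0863, 0.1641]
force: [1.7, -1.6, -1.2]
opening: 0.691
grasp_force: 1.3
scene [298.78 186.16] 47 top [0. 0.] 0 red [0.8559 0.2863 0.7113] r 0.3502 ang 34.8 yaw 122.4 q6 -34.9 pos [0.5682 0.0862 0.164 ] t 13.0
ball [[461.8, 148.8, 28.1], [404.8, 178.8, 20.5]] pred0 [407. 181.] pred8 [399. 177.]
```

Run:
```python
from h import *
cv2.imwrite("pics/w5.png",vision.capture("wrist")[:,:,::-1])
```

```text
(no output)
```

View pics/w5.png

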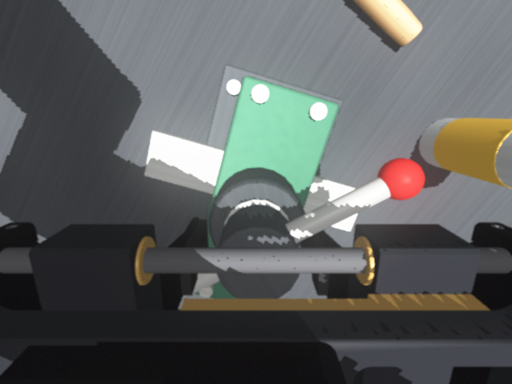

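The red ball is now at (401,179), about 7 px further in than before (408,185), and the head looks lower. The TCP height and the sign of the vertical force also changed, so the spindle dropped at a red angle of roughly 47–61°. Next I lift, move to the other side of the bar and push forward about 250°.

```bash
python3 -m handwheel '[{"xyz":[0,0,0],"delta_rot":[0,0,0.12],"hand":-0.38},{"xyz":[0,0,-32],"delta_rot":[0,0,0.12],"hand":-0.38},{"xyz":[0,0,-64],"delta_rot":[0,0,0.12],"hand":-0.38},{"xyz":[0,0,-64],"delta_rot":[0,0,-0.05],"hand":-0.38},{"xyz":[0,0,-64],"delta_rot":[0,0,-0.22],"hand":-0.38}]' | grep -v rot
python3 -m handwheel '[{"xyz":[0,0,0],"delta_rot":[0,0,-0.18],"hand":-0.38},{"xyz":[0,0,0],"delta_rot":[0,0,-0.36],"hand":-0.38},{"xyz":[0,0,0],"delta_rot":[0,0,-0.54],"hand":-0.38},{"xyz":[0,0,0],"delta_rot":[0,0,-0.72],"hand":-0.38},{"xyz":[0,0,0],"delta_rot":[0,0,-0.9],"hand":-0.38}]' | grep -v rot
python3 -m handwheel '[{"xyz":[0,0,0],"delta_rot":[0,0,-0.08],"hand":-0.38},{"xyz":[0,0,0],"delta_rot":[0,0,-0.08],"hand":-0.38},{"xyz":[0,0,0],"delta_rot":[0,0,-0.08],"hand":-0.38},{"xyz":[0,0,0],"delta_rot":[0,0,-0.08],"hand":-0.38},{"xyz":[0,0,0],"delta_rot":[0,0,-0.08],"hand":-0.38}]' | grep -v rot
python3 m.py; python3 -c "from h import *;print(totool([.5685,.0863,.164]))"
```

```text
time_s: 13.72
position: [0.5675, 0.0866, 0.2287]
force: [0.8, -0.9, 0.1]
opening: 0.687
grasp_force: 0.0
time_s: 14.35
position: [0.5672, 0.0866, 0.2279]
force: [-0.1, 0.4, -0.7]
opening: 0.691
grasp_force: 0.0
time_s: 14.98
position: [0.5684, 0.0864, 0.2285]
force: [-0.3, 0.2, -0.4]
opening: 0.692
grasp_force: 0.0
scene [298.98 186.44] 46 top [0. 0.] 0 red [0.8561 0.2865 0.711 ] r 0.3504 ang 34.8 yaw -168.8 q6 -103.7 pos [0.5685 0.0864 0.2286] t 15.075
[-3.88995880e-02 -7.00712110e-02  6.45673586e+01]
```

```bash
python3 -m handwheel '[{"xyz":[0,0,32],"delta_rot":[0,0,0],"hand":-0.38},{"xyz":[0,0,65],"delta_rot":[0,0,0],"hand":-0.38},{"xyz":[0,0,65],"delta_rot":[0,0,0],"hand":-0.38},{"xyz":[0,0,65],"delta_rot":[0,0,0.1],"hand":-0.38},{"xyz":[0,0,65],"delta_rot":[0,0,0.2],"hand":-0.38}]' | grep -v rot
python3 -m handwheel '[{"xyz":[0,0,0],"delta_rot":[0,0,0.13],"hand":-0.38},{"xyz":[0,0,0],"delta_rot":[0,0,0.26],"hand":-0.38},{"xyz":[0,0,0],"delta_rot":[0,0,0.39],"hand":-0.38},{"xyz":[0,0,0],"delta_rot":[0,0,0.52],"hand":-0.38},{"xyz":[0,0,0],"delta_rot":[0,0,0.65],"hand":-0.38}]' | grep -v rot
python3 m.py
python3 -m handwheel '[{"xyz":[0,0,0],"delta_rot":[0,0,0.13],"hand":-0.38},{"xyz":[0,0,0],"delta_rot":[0,0,0.26],"hand":-0.38},{"xyz":[0,0,0],"delta_rot":[0,0,0.39],"hand":-0.38},{"xyz":[0,0,0],"delta_rot":[0,0,0.52],"hand":-0.38},{"xyz":[0,0,0],"delta_rot":[0,0,0.65],"hand":-0.38}]' | grep -v rot
python3 m.py
python3 - <<'E'
from h import *
cv2.imwrite("pics/w6.png",vision.capture("wrist")[:,:,::-1])
E
```

```text
time_s: 15.7
position: [0.5695, 0.0864, 0.1651]
force: [-0.1, -0.1, -1.2]
opening: 0.69
grasp_force: 0.2
time_s: 16.32
position: [0.5689, 0.0867, 0.1647]
force: [-0.2, 1.2, -2.6]
opening: 0.692
grasp_force: 2.0
scene [281.99 195.52] 51 top [215.27 191.39] 27 red [0.6459 0.1208 0.1748] r 0.0847 ang 24.0 yaw 142.6 q6 -55.0 pos [0.5692 0.0865 0.1648] t 16.425
time_s: 17.05
position: [0.5689, 0.087, 0.1643]
force: [0.8, 2.4, -2.2]
opening: 0.691
grasp_force: 2.2
scene [261.31 193.24] 49 top [240.23 189.81] 44 red [0.6507 0.0656 0.1719] r 0.0847 ang -14.2 yaw 105.4 q6 -17.9 pos [0.569  0.0866 0.1644] t 17.15
```

View pics/w6.png

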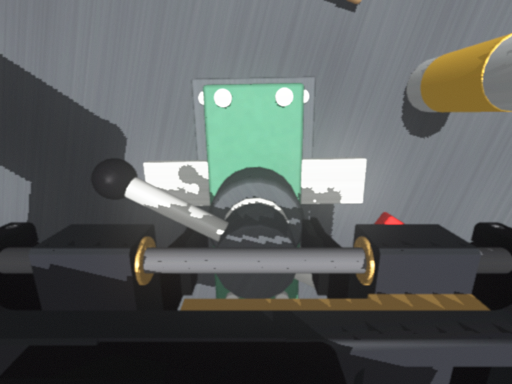

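The wrist view shows the black ball at (115,178) and the bar being pushed forward by the left finger. It turns freely and the spindle is dropped, so I continue.

```bash
python3 -m handwheel '[{"xyz":[0,0,0],"delta_rot":[0,0,0.13],"hand":-0.38},{"xyz":[0,0,0],"delta_rot":[0,0,0.26],"hand":-0.38},{"xyz":[0,0,0],"delta_rot":[0,0,0.39],"hand":-0.38},{"xyz":[0,0,0],"delta_rot":[0,0,0.52],"hand":-0.38},{"xyz":[0,0,0],"delta_rot":[0,0,0.65],"hand":-0.38}]' | grep -v rot
python3 -m handwheel '[{"xyz":[0,0,0],"delta_rot":[0,0,0.13],"hand":-0.38},{"xyz":[0,0,0],"delta_rot":[0,0,0.26],"hand":-0.38},{"xyz":[0,0,0],"delta_rot":[0,0,0.39],"hand":-0.38},{"xyz":[0,0,0],"delta_rot":[0,0,0.52],"hand":-0.38},{"xyz":[0,0,0],"delta_rot":[0,0,0.65],"hand":-0.38}]' | grep -v rot
python3 m.py
python3 -m handwheel '[{"xyz":[0,0,0],"delta_rot":[0,0,0.13],"hand":-0.38},{"xyz":[0,0,0],"delta_rot":[0,0,0.26],"hand":-0.38},{"xyz":[0,0,0],"delta_rot":[0,0,0.39],"hand":-0.38},{"xyz":[0,0,0],"delta_rot":[0,0,0.52],"hand":-0.38},{"xyz":[0,0,0],"delta_rot":[0,0,0.65],"hand":-0.38}]' | grep -v rot
python3 m.py
```

```text
time_s: 17.82
position: [0.5691, 0.0871, 0.164]
force: [1.1, 2.1, -3.9]
opening: 0.692
grasp_force: 2.0
time_s: 18.45
position: [0.5696, 0.0867, 0.1641]
force: [1.7, 1.7, -2.1]
opening: 0.685
grasp_force: 2.2
scene [241.85 166.53] 0 top [268.46 227.45] 36 red [ 0.5693 -0.0035  0.157 ] r 0.0898 ang -89.5 yaw 31.0 q6 56.5 pos [0.5693 0.0863 0.1642] t 18.55
time_s: 19.18
position: [0.5693, 0.0862, 0.1639]
force: [0.5, -0.1, -2.5]
opening: 0.689
grasp_force: 2.1
scene [0. 0.] 0 top [262.39 252.12] 23 red [ 0.6583 -0.0242  0.8513] r 0.1424 ang -50.9 yaw -6.2 q6 93.7 pos [0.5688 0.0861 0.1639] t 19.275
```

```bash
python3 -m handwheel '[{"xyz":[0,0,0],"delta_rot":[0,0,0.13],"hand":-0.38},{"xyz":[0,0,0],"delta_rot":[0,0,0.26],"hand":-0.38},{"xyz":[0,0,0],"delta_rot":[0,0,0.39],"hand":-0.38},{"xyz":[0,0,0],"delta_rot":[0,0,0.52],"hand":-0.38},{"xyz":[0,0,0],"delta_rot":[0,0,0.65],"hand":-0.38}]' | grep -v rot
python3 -m handwheel '[{"xyz":[0,0,0],"delta_rot":[0,0,0.13],"hand":-0.38},{"xyz":[0,0,0],"delta_rot":[0,0,0.26],"hand":-0.38},{"xyz":[0,0,0],"delta_rot":[0,0,0.39],"hand":-0.38},{"xyz":[0,0,0],"delta_rot":[0,0,0.39],"hand":-0.38},{"xyz":[0,0,0],"delta_rot":[0,0,0.27],"hand":-0.38}]' | grep -v rot
python3 m.py
python3 -m handwheel '[{"xyz":[0,0,-32],"delta_rot":[0,0,0],"hand":-0.38},{"xyz":[0,0,-64],"delta_rot":[0,0,-0.1],"hand":-0.38},{"xyz":[0,0,-64],"delta_rot":[0,0,-0.26],"hand":-0.38},{"xyz":[0,0,-64],"delta_rot":[0,0,-0.44],"hand":-0.38},{"xyz":[0,0,-64],"delta_rot":[0,0,-0.62],"hand":-0.38}]' | grep -v rot
python3 m.py
python3 -m handwheel '[{"xyz":[0,0,0],"delta_rot":[0,0,-0.18],"hand":-0.38},{"xyz":[0,0,0],"delta_rot":[0,0,-0.36],"hand":-0.38},{"xyz":[0,0,0],"delta_rot":[0,0,-0.54],"hand":-0.38},{"xyz":[0,0,0],"delta_rot":[0,0,-0.72],"hand":-0.38},{"xyz":[0,0,0],"delta_rot":[0,0,-0.9],"hand":-0.38}]' | grep -v rot
python3 -m handwheel '[{"xyz":[0,0,0],"delta_rot":[0,0,-0.18],"hand":-0.38},{"xyz":[0,0,0],"delta_rot":[0,0,-0.36],"hand":-0.38},{"xyz":[0,0,0],"delta_rot":[0,0,-0.54],"hand":-0.38},{"xyz":[0,0,0],"delta_rot":[0,0,-0.72],"hand":-0.38},{"xyz":[0,0,0],"delta_rot":[0,0,-0.9],"hand":-0.38}]' | grep -v rot
python3 -m handwheel '[{"xyz":[0,0,0],"delta_rot":[0,0,-0.18],"hand":-0.38},{"xyz":[0,0,0],"delta_rot":[0,0,-0.36],"hand":-0.38},{"xyz":[0,0,0],"delta_rot":[0,0,-0.54],"hand":-0.38},{"xyz":[0,0,0],"delta_rot":[0,0,-0.72],"hand":-0.38},{"xyz":[0,0,0],"delta_rot":[0,0,-0.78],"hand":-0.38}]' | grep -v rot
python3 m.py; python3 -c "from h import *;print(totool([.5685,.0863,.162]))"
```

```text
time_s: 19.9
position: [0.5685, 0.0862, 0.1636]
force: [1.6, 0.7, -2.8]
opening: 0.691
grasp_force: 2.2
time_s: 20.52
position: [0.5684, 0.0861, 0.1639]
force: [-0.4, 0.7, 0.0]
opening: 0.691
grasp_force: 0.0
scene [0. 0.] 0 top [225.66 266.13] 68 red [0.6596 0.0064 0.8849] r 0.1212 ang -41.2 yaw -58.9 q6 146.4 pos [0.5685 0.0861 0.164 ] t 20.625
time_s: 21.25
position: [0.5684, 0.0861, 0.2281]
force: [0.6, -0.0, -0.1]
opening: 0.69
grasp_force: 0.0
scene [0. 0.] 0 top [225.68 266.17] 68 red [0.6596 0.0064 0.8849] r 0.1212 ang -41.2 yaw -23.6 q6 111.1 pos [0.5684 0.0861 0.2279] t 21.35
time_s: 21.98
position: [0.5684, 0.0862, 0.2277]
force: [-0.3, 0.3, 0.1]
opening: 0.686
grasp_force: 0.0
time_s: 22.6
position: [0.5684, 0.0862, 0.2277]
force: [-0.6, 0.1, 0.2]
opening: 0.695
grasp_force: 0.0
time_s: 23.22
position: [0.5684, 0.0862, 0.2277]
force: [-0.1, 0.7, 0.0]
opening: 0.688
grasp_force: 0.0
scene [283.64 144.98] 38 top [225.64 265.78] 74 red [0.483  0.0927 0.177 ] r 0.0858 ang 175.7 yaw 124.1 q6 -36.6 pos [0.5684 0.0862 0.2277] t 23.325
[4.52983427e-02 1.25048659e-01 6.56758895e+01]
```

```bash
python3 -m handwheel '[{"xyz":[0,0,32],"delta_rot":[0,0,0],"hand":-0.38},{"xyz":[0,0,65],"delta_rot":[0,0,0],"hand":-0.38},{"xyz":[0,0,65],"delta_rot":[0,0,0],"hand":-0.38},{"xyz":[0,0,65],"delta_rot":[0,0,0.1],"hand":-0.38},{"xyz":[0,0,65],"delta_rot":[0,0,0.2],"hand":-0.38}]' | grep -v rot
python3 -m handwheel '[{"xyz":[0,0,0],"delta_rot":[0,0,0.13],"hand":-0.38},{"xyz":[0,0,0],"delta_rot":[0,0,0.26],"hand":-0.38},{"xyz":[0,0,0],"delta_rot":[0,0,0.39],"hand":-0.38},{"xyz":[0,0,0],"delta_rot":[0,0,0.52],"hand":-0.38},{"xyz":[0,0,0],"delta_rot":[0,0,0.65],"hand":-0.38}]' | grep -v rot
python3 m.py
python3 -m handwheel '[{"xyz":[0,0,0],"delta_rot":[0,0,0.13],"hand":-0.38},{"xyz":[0,0,0],"delta_rot":[0,0,0.26],"hand":-0.38},{"xyz":[0,0,0],"delta_rot":[0,0,0.39],"hand":-0.38},{"xyz":[0,0,0],"delta_rot":[0,0,0.52],"hand":-0.38},{"xyz":[0,0,0],"delta_rot":[0,0,0.65],"hand":-0.38}]' | grep -v rot
python3 m.py
python3 -m handwheel '[{"xyz":[0,0,0],"delta_rot":[0,0,0.13],"hand":-0.38},{"xyz":[0,0,0],"delta_rot":[0,0,0.26],"hand":-0.38},{"xyz":[0,0,0],"delta_rot":[0,0,0.39],"hand":-0.38},{"xyz":[0,0,0],"delta_rot":[0,0,0.52],"hand":-0.38},{"xyz":[0,0,0],"delta_rot":[0,0,0.65],"hand":-0.38}]' | grep -v rot
python3 m.py
```

```text
time_s: 23.95
position: [0.5692, 0.0866, 0.164]
force: [-0.5, 1.4, -0.7]
opening: 0.689
grasp_force: 2.4
time_s: 24.58
position: [0.5691, 0.0869, 0.1637]
force: [1.2, 2.1, -2.9]
opening: 0.688
grasp_force: 2.1
scene [300.14 155.27] 42 top [201.23 254.01] 37 red [0.5078 0.1463 0.178 ] r 0.0853 ang 135.3 yaw 75.4 q6 12.1 pos [0.5694 0.0867 0.1639] t 24.675
time_s: 25.3
position: [0.5693, 0.0867, 0.1635]
force: [2.1, 1.6, -2.6]
opening: 0.69
grasp_force: 2.0
scene [306.16 171.06] 47 top [0. 0.] 0 red [0.8484 0.2849 0.7183] r 0.3432 ang 35.4 yaw 38.3 q6 49.2 pos [0.5694 0.0864 0.1636] t 25.4
time_s: 26.02
position: [0.5691, 0.0864, 0.1632]
force: [1.6, 1.5, -2.9]
opening: 0.69
grasp_force: 2.2
scene [299.64 187.3 ] 45 top [0. 0.] 0 red [0.8564 0.2871 0.7099] r 0.351 ang 34.9 yaw 1.2 q6 86.3 pos [0.5691 0.0862 0.1633] t 26.125
```

```bash
python3 -m handwheel '[{"xyz":[0,0,0],"delta_rot":[0,0,0.05],"hand":-0.38},{"xyz":[0,0,0],"delta_rot":[0,0,-0.1],"hand":-0.38},{"xyz":[0,0,-32],"delta_rot":[0,0,-0.1],"hand":-0.38},{"xyz":[0,0,-64],"delta_rot":[0,0,-0.2],"hand":-0.38},{"xyz":[0,0,-64],"delta_rot":[0,0,-0.38],"hand":-0.5}]' | grep -v rot
python3 -m handwheel '[{"xyz":[0,0,0],"delta_rot":[0,0,-0.18],"hand":-0.5},{"xyz":[0,0,0],"delta_rot":[0,0,-0.36],"hand":-0.5},{"xyz":[0,0,0],"delta_rot":[0,0,-0.54],"hand":-0.5},{"xyz":[0,0,0],"delta_rot":[0,0,-0.69],"hand":-0.5},{"xyz":[0,0,0],"delta_rot":[0,0,-0.69],"hand":-0.5}]' | grep -v rot
python3 m.py z
python3 - <<'E'
from h import *
a=cv2.imread("pics/scene_z.png")[130:205,250:325];im=vision.capture("wrist")[:,:,::-1]
cv2.imwrite("pics/z.png",np.hstack([cv2.resize(a,(384,384),interpolation=2),im[:,:410]]))
s,t,w=P("scene"),P("top"),P("wrist")
for z in(.178,.170):
  for ang in(50,55,60,65):
    q=np.radians(ang);d=np.array([np.cos(q),np.sin(q),0])*.085;c=np.array([.5685,.0863,z])
    print(z,ang,[px(p,c+k*d).round(1).tolist() for p in(s,w) for k in(1,-1)])
q=np.radians(60)
E
```

```text
time_s: 26.75
position: [0.5705, 0.0861, 0.2302]
force: [-0.9, 1.2, 0.2]
opening: 0.722
grasp_force: 0.0
time_s: 27.38
position: [0.5684, 0.0862, 0.2271]
force: [0.5, -0.3, 0.9]
opening: 0.754
grasp_force: 0.0
scene [298.59 188.02] 44 top [0. 0.] 0 red [0.8568 0.2868 0.71  ] r 0.3512 ang 34.8 yaw 62.3 q6 25.2 pos [0.5685 0.0862 0.227 ] t 27.475
0.178 50 [[294.1, 190.1], [256.8, 148.4], [279.4, 97.8], [232.8, 300.0]]
0.178 55 [[296.2, 188.6], [254.8, 149.7], [269.0, 95.9], [241.2, 301.2]]
0.178 60 [[298.2, 186.9], [252.9, 151.2], [258.5, 95.0], [249.8, 301.8]]
0.178 65 [[299.9, 185.1], [251.1, 152.8], [247.9, 95.0], [258.3, 301.8]]
0.17 50 [[293.9, 191.6], [256.9, 150.1], [278.4, 98.4], [233.5, 294.1]]
0.17 55 [[296.0, 190.1], [254.8, 151.4], [268.5, 96.6], [241.6, 295.3]]
0.17 60 [[297.9, 188.4], [252.9, 152.9], [258.3, 95.7], [249.9, 295.9]]
0.17 65 [[299.6, 186.6], [251.2, 154.5], [248.2, 95.7], [258.2, 295.9]][ WARN:0@0.652] global loadsave.cpp:1063 imwrite_ Unsupported depth image for selected encoder is fallbacked to CV_8U.
```

View pics/z.png

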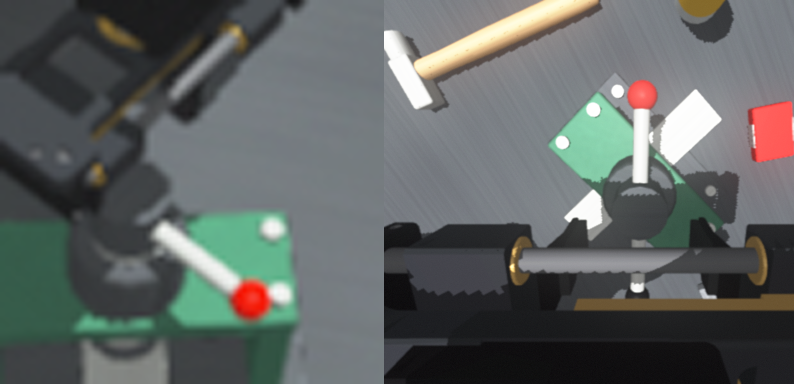

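The wrist view shows the red ball at full-image (258,95), i.e. a bar angle of about 60°. The scene view has it at (298.6,188.0), which fits z ≈ 0.170–0.172, about one turn past the drop. Now I grip the red half from above.

```bash
python3 -m handwheel '[{"xyz":[30,1.2,0],"delta_rot":[0,0,0.04],"hand":-0.5},{"xyz":[60,2.4,0],"delta_rot":[0,0,0.04],"hand":-0.5},{"xyz":[60,2.4,20],"delta_rot":[0,0,0.04],"hand":-0.5},{"xyz":[60,2.4,45],"delta_rot":[0,0,0.04],"hand":-0.5},{"xyz":[60,2.4,67],"delta_rot":[0,0,0.04],"hand":-0.5}]' | grep -v rot
python3 -m handwheel '[{"xyz":[0,0,0],"delta_rot":[0,0,0],"hand":-0.5},{"xyz":[0,0,0],"delta_rot":[0,0,0],"hand":0.2},{"xyz":[0,0,0],"delta_rot":[0,0,0],"hand":0.5},{"xyz":[0,0,0],"delta_rot":[0,0,0],"hand":1},{"xyz":[0,0,0],"delta_rot":[0,0,0],"hand":1}]' | grep -v rot
python3 -m handwheel '[{"xyz":[0,0,0],"delta_rot":[0,0,0],"hand":1},{"xyz":[0,0,0],"delta_rot":[0,0,0],"hand":1},{"xyz":[0,0,0],"delta_rot":[0,0,0],"hand":1},{"xyz":[0,0,0],"delta_rot":[0,0,0],"hand":1},{"xyz":[0,0,0],"delta_rot":[0,0,0],"hand":1}]'
python3 -m handwheel '[{"xyz":[0,0,0],"delta_rot":[0,0,0],"hand":1},{"xyz":[0,0,0],"delta_rot":[0,0,0],"hand":1},{"xyz":[0,0,0],"delta_rot":[0,0,0],"hand":1},{"xyz":[0,0,0],"delta_rot":[0,0,0],"hand":1},{"xyz":[0,0,0],"delta_rot":[0,0,0],"hand":1}]'
python3 m.py
```

```text
time_s: 28.15
position: [0.5983, 0.1385, 0.1588]
force: [0.2, -0.3, 0.1]
opening: 0.751
grasp_force: 0.0
time_s: 28.78
position: [0.5987, 0.1384, 0.1601]
force: [-0.5, -0.2, -0.6]
opening: 0.379
grasp_force: 0.0
time_s: 29.4
position: [0.5986, 0.1383, 0.1595]
tcp_rot: [[0.499, 0.866, 0.0], [0.866, -0.499, -0.0], [0.0, 0.0, -1.0]]
force: [0.8, -0.0, -0.2]
opening: 0.128
grasp_force: 30.0
time_s: 30.02
position: [0.5986, 0.1383, 0.1596]
tcp_rot: [[0.499, 0.866, 0.0], [0.866, -0.499, -0.0], [0.0, 0.0, -1.0]]
force: [1.8, -1.5, -1.5]
opening: 0.127
grasp_force: 30.0
scene [298.81 188.59] 45 top [0. 0.] 0 red [0.8571 0.2871 0.7094] r 0.3516 ang 34.8 yaw 60.0 q6 32.6 pos [0.5986 0.1383 0.1595] t 30.125
```

```bash
python3 -c "from rig import workorder;print(workorder.hand_in())"
```

```text
the job is handed in; nothing more can be done
None
```

The spindle was backed to the thread drop and turned forward about one full turn. I handed the job in at about 30 s with the fingers gripping the red half of the bar at 30 N; by my measurements it had sunk about 16 mm, but the hand-in returned no verdict.

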